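# Take a cap of unknown thread hand off a gas manifold

## Robot

A 7-joint arm with a two-finger parallel gripper is mounted at the origin on a cart in front of the work surface, level with it; the furniture and walls round the work are solid. World frame = base frame: x ahead of the robot, y to its left, z up, the work surface at z = 0. Lengths are in mm, angles in rad, forces in N, time in s.
With the tool pointing down it reaches from about 400 to 900 mm from the base axis. Payload 5.6 kg.
Tool frame: the origin (TCP) lies at the very end of the fingers, on their centre line; the grasp point (between the pads) lies 19 mm behind it; z points along the fingers, y is the direction in which the jaws open and shut (so a half turn about z gives the same grasp; the last joint's range is limited). The gripper opens to 92 mm and grips with 3 to 60 N. Pads are 20 mm wide; open, the fingers measure 128 mm over their backs; the gripper's body (75 mm by 189 mm) begins 69 mm behind the grasp point.
Start: joints at [-1.318, 0.468, -0.012, 1.603, 0.006, 1.071, -0.056], TCP at [189.52, 621.765, 214.592] pointing down, gripper open.
Joint ranges: [-2.53, 2.53], [-0.31, 2.02], [-1.57, 1.55], [0.28, 2.44], [-1.29, 4.43], [0.15, 1.84], [-2.92, 2.92]. Speed limits (rad/s): [2.57, 2.57, 3.14, 3.14, 3.14, 3.14, 3.14].

## Interface

Orientations are given as [roll, pitch, yaw] about the fixed x, y, z axes, in that order (R = Rz(yaw) Ry(pitch) Rx(roll)).
In Python, from workcell import ctrl, viewer gives the robot as it stands.
- The arm moves only by the tool play_rows, never from a script. Its argument "deltas" is a list of rows, each a list of 2 entries, a list of its own where there are three numbers: the shift along the world's x, y, z in cm, then the turn, a rotation vector about the world's x, y, z in degrees. In form: [[[tx, ty, tz], [wx, wy, wz]], ...]. A call has 1 to 12 rows; each row is the pose to reach, as a shift and turn from the pose commanded when the call began; what a row does not reach only later rows make up. A row lasts 1/10 s, in which the tool goes at most 50 mm and 8.59 degrees, less where a joint would pass 70% of its speed; a pose out of reach is approached as far as the arm can. A call with a gripper value outside its range is refused whole. "claw" is the gripper command: -1 is shut, 1 is fully open, values between are in proportion, set as the call begins (left out, the last holds). The fingers move at their own pace and stop on an object; "force" is the grip in N (left out, the last holds). Time passes only in rows, so rows that repeat a pose let the fingers close. It gives the time, the measured TCP pose, the force and the opening at its end, in the units of the state.
- ctrl.get_state(): the state, without advancing time (a new reading comes with each control period).
- viewer.grab_frame(name): name is "scene" or "top" or "wrist"; returns a dict with "frame" (400x640x3 uint8, red, green, blue), "mtx" (3x3 intrinsics, pixels), "view" (4x4, takes a point from world to camera coordinates). Camera axes: x right, y down, z forward; pixel columns grow to the right and rows downward; lengths in mm; the calibration is good to about 2 mm. A picture is of the moment at which its call begins. There is no depth.
- ctrl.job_done(): hands the job in, once; it reports no verdict.
The state is a dict: "time": time; "qpos": joint angles; "dq": joint speeds; "effort": joint torques, N m; "ee_pos": TCP position; "eef_rot": TCP orientation; "ft_force": force on the tool from outside, world axes, zero at the start; "moment": the same for the moment, N m; "opening": finger opening in mm.
Only numpy, scipy, OpenCV 4.12 (cv2) and the standard library are available. Lean on these libraries where they do the work, as an engineer would, in place of code of your own. Each camera call takes 0.05 s, during which the arm holds its last target.

## Task

Open the outlet next to the round dial gauge on the long grey manifold block: take its black screw cap off. Nobody noted which of the two caps has the left-hand thread, so try gently both ways, about a quarter turn, until it comes loose, then lift it straight off and finish while still holding it, upright, about 10 cm above its outlet. Leave the other cap screwed on and do not disturb the things lying round the manifold.

Things in the scene. Friction and masses are not known exactly. Their poses are not given: they have to be found in the camera images.
- manifold: grey metal block bolted to the bench, 66 x 360 x 36 mm (x, y, z), with two capped outlets on top; origin at the centre of its underside, y along its length, x across (away from the robot), z up. It cannot move
- gauge: round dial gauge, 48 mm in diameter with white face tilted to the robot, standing on the top face at one end of the block, 80 mm beyond the nearer outlet's centre and up to 60 mm above the top face; origin at the foot of its stem. Which end changes from run to run; the other end carries a brass hexagon plug, 17 mm high. Cannot move
- outlet_1 (a point): centre of the left (block's +y) outlet on the block's top face, 36 mm above the bench, z up; outlets are 150 mm apart. The tube under the cap reaches 26 mm above this point. Thread: in the loosening direction the cap turns easily, without rising, to a hard stop at about 85 degrees; from about 55 degrees up to that stop it lifts straight off. The other way it is stopped within 15 degrees
- outlet_2 (a point): centre of the right (block's -y) outlet on the block's top face, 36 mm above the bench, z up; outlets are 150 mm apart. The tube under the cap reaches 26 mm above this point. Thread: in the loosening direction the cap turns easily, without rising, to a hard stop at about 85 degrees; from about 55 degrees up to that stop it lifts straight off. The other way it is stopped within 15 degrees
- cap_1_center (a point): round black ribbed screw cap, 52 mm in diameter, 40 mm high, 80 g, on the left (+y) outlet, gripped round its side. This point is its centre, half-way up; z up. Screwed home, its centre is 24 mm, its top 44 mm and its rim 4 mm above the block's top face, with up to 2 mm of play. Its thread hand cannot be seen and changes from run to run; the other cap has the opposite hand
- cap_2_center (a point): round black ribbed screw cap, 52 mm in diameter, 40 mm high, 80 g, on the right (-y) outlet, gripped round its side. This point is its centre, half-way up; z up. Screwed home, its centre is 24 mm, its top 44 mm and its rim 4 mm above the block's top face, with up to 2 mm of play. Its thread hand cannot be seen and changes from run to run; the other cap has the opposite hand
- valve: loose brass ball valve with red lever, 36 x 85 x 50 mm, lying in front of the manifold; leave alone; origin at the centre of its underside
- nipple: loose brass hose nipple, 59 x 31 x 27 mm, lying in front of the manifold; leave alone; origin at the centre of its underside
- tub: loose white lidded tub, 64 mm in diameter, 66 mm high, behind the manifold; leave alone; origin at the centre of its underside
Not all that is in view belongs to the job. Leave any orange or turquoise look-alike of the part that bears cap_1_center alone.

How it is judged:
By the outcome, as a careful person would: the job done as asked, in the order asked, and still so for the second after the job is handed in, while the arm keeps its last pose, push and grip.
It also fails if it takes over 35 s, if anything falls off the work surface, if the arm or the gripper's body presses on something with over 40 N, if the wrist force passes 120 N, or if a joint passes its speed limit or range.

## Working session

There is one attempt and no reset: what is moved stays moved. The work goes in short steps, Python scripts to look and compute and a tool call to move; the robot and the scene stay as the last step left them, time stands still between calls to the robot, and variables do not carry over. Pictures are saved under pics/ and viewed, and the job is handed in when it is done.

Besides the shell and the picture viewer there is one more tool, called after "Call:" as name(argument=value, ...) on one line, values as JSON. play_rows: Moves the arm, as the interface text tells. Its arguments: {"type":"object","properties":{"deltas":{"type":"array","items":{"type":"array"}},"claw":{"type":"number"},"force":{"type":"number"}},"required":["deltas"]}

```bash
mkdir -p pics; cat > h.py <<'E'
from workcell import ctrl, viewer
import numpy as np, cv2
def grab(n,fn=None):
    f=viewer.grab_frame(n)
    if fn: cv2.imwrite('pics/'+fn,cv2.cvtColor(f['frame'],cv2.COLOR_RGB2BGR))
    return f
def ray(f,u,v,z):
    K=np.array(f['mtx']);V=np.array(f['view']);R=V[:3,:3];t=V[:3,3]
    c=-R.T@t; d=R.T@np.linalg.inv(K)@np.array([u,v,1.])
    return c+d*(z-c[2])/d[2]
def proj(f,p):
    K=np.array(f['mtx']);V=np.array(f['view'])
    q=K@(V[:3,:3]@np.array(p,float)+V[:3,3]); return q[:2]/q[2]
E
python3 - <<'E'
from h import *
import pickle
d={}
for n in ['scene','top','wrist']: d[n]=grab(n,n+'0.png')
pickle.dump(d,open('f0.pkl','wb'))
for n in d:
    V=np.array(d[n]['view']); print(n,(-V[:3,:3].T@V[:3,3]).round(),V[2,:3].round(2))
s=ctrl.get_state();print({k:np.round(s[k],3) for k in s})
E
```

```text
scene [-193. -948.  631.] [ 0.51  0.75 -0.42]
top [ 254.   65. 1453.] [ 0.18 -0.01 -0.98]
wrist [110. 646. 385.] [ 0.28 -0.09 -0.96]
{'time': np.float64(0.15), 'qpos': array([-1.318,  0.468, -0.012,  1.603,  0.006,  1.071, -0.056]), 'dq': array([ 0.002, -0.003,  0.002, -0.002, -0.   ,  0.001,  0.   ]), 'effort': array([ 1.0000e-03, -5.2095e+01, -1.2000e-02, -2.4398e+01, -5.7000e-02,
        1.5000e-02,  0.0000e+00]), 'ee_pos': array([189.439, 621.31 , 213.835]), 'eef_rot': array([-3.14 ,  0.   ,  2.846]), 'ft_force': array([ 1.346,  0.332, -0.63 ]), 'moment': array([ 0.012, -0.03 , -0.032]), 'opening': np.float64(91.748)}
```

View pics/scene0.png

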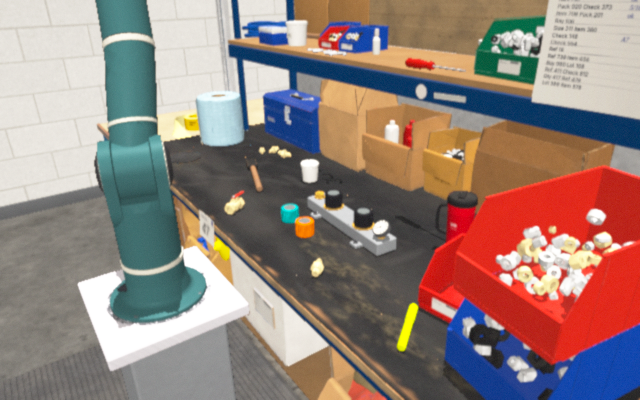

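View pics/top0.png

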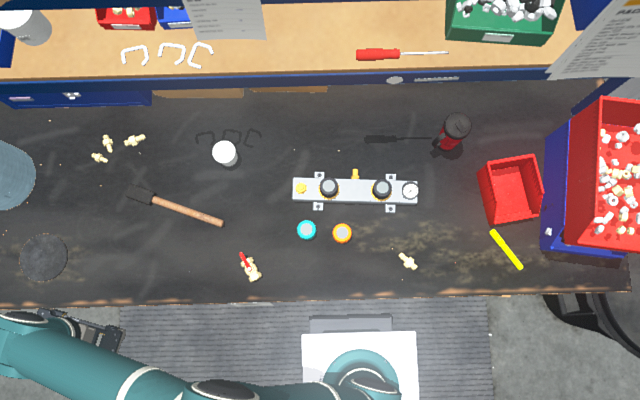

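View pics/wrist0.png

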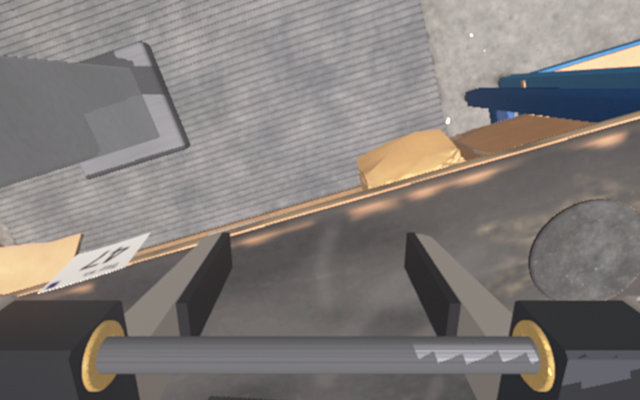

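The top view shows the manifold at about (293–418, 190). The white gauge dial is at its right end (410,188) and the brass plug at the left (301,188). There are four cap-like candidates: black at (329,187), black at (382,188), turquoise at (306,230) and orange at (342,233). The black cap at (382,188), beside the gauge, fits the description. I'll confirm it in an enlarged crop.

```bash
python3 - <<'E'
import cv2,numpy as np
a=cv2.imread('pics/top0.png')[150:250,280:440]; b=cv2.imread('pics/scene0.png')[170:270,280:440]
a=cv2.resize(a,None,fx=4.5,fy=3*1.0 if 0 else 4.5,interpolation=cv2.INTER_CUBIC)
cv2.imwrite('pics/c_top.png',a);cv2.imwrite('pics/c_scene.png',cv2.resize(b,None,fx=4.5,fy=4.5,interpolation=cv2.INTER_CUBIC))
E
```

```text
(no output)
```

View pics/c_top.png

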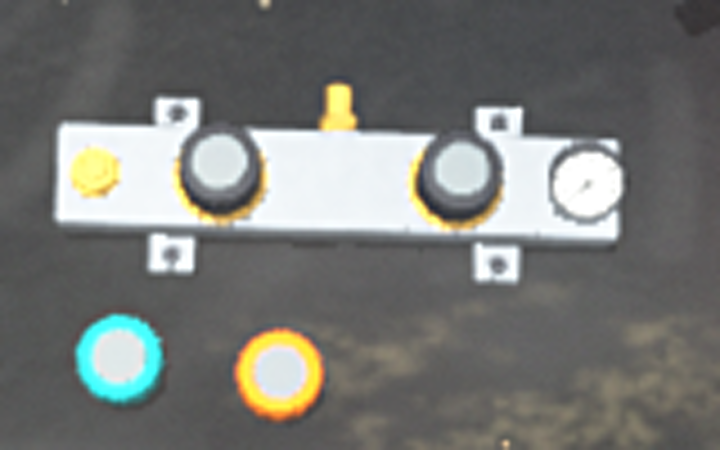

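View pics/c_scene.png

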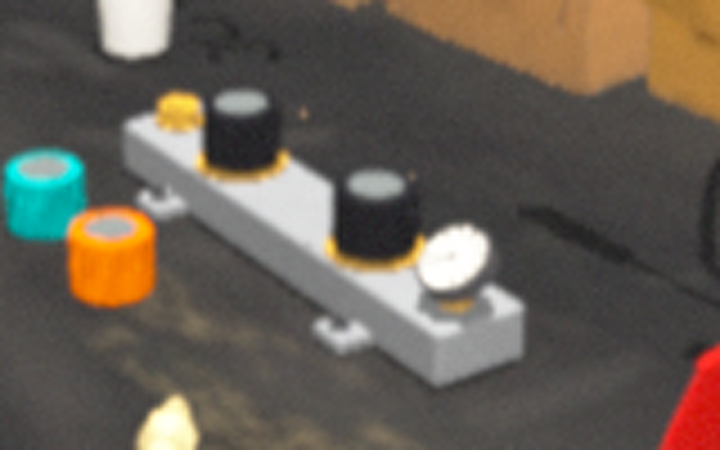

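The right black cap (382,188) sits between the block and the white dial in both views, so the target is cap_2. Next I'll measure it.

```bash
python3 - <<'E'
from h import *
import pickle
d=pickle.load(open('f0.pkl','rb'))
t=d['top'];s=d['scene']
def T(u,v,z): return ray(t,280+(u+.5)/4.5-.5,150+(v+.5)/4.5-.5,z)
def S(u,v,z): return ray(s,280+(u+.5)/4.5-.5,170+(v+.5)/4.5-.5,z)
A=T(463,167,80);B=T(220,161,80);print('cap top',A,B,np.linalg.norm(A-B))
A2=S(376,184,80);B2=S(243,102,80);print('scene',A2,B2,np.linalg.norm(A2-B2))
C=[T(*p,36) for p in [(60,124),(620,142),(615,238),(56,222)]]
print(np.round(C,1)); print('center',np.mean(C,0))
e=(C[0]+C[3]-C[1]-C[2])/2; print('len',np.linalg.norm(e),'dir',np.degrees(np.arctan2(-e[0],e[1])))
e=B-A;print('capdir',np.degrees(np.arctan2(-e[0],e[1])))
e=B2-A2;print('capdir',np.degrees(np.arctan2(-e[0],e[1])))
for n,uv in dict(gauge=(410,189),tub=(225,153),thermos=(456,125),valve=(248,266),nip=(408,262),teal=(306,230),orange=(342,233),lip=(385,80)).items(): print(n,ray(t,*uv,60 if n!='lip' else 380).round())
E
```

```text
cap top [547.45328964 -79.34952021  80.        ] [555.52501072  70.82182039  80.        ] 150.38811195720496
scene [548.28681951 -77.49214889  80.        ] [558.47780426  71.66456671  80.        ] 149.50445471020694
[[ 592.3  172.8   36. ]
 [ 570.3 -185.2   36. ]
 [ 508.1 -178.4   36. ]
 [ 528.5  176.2   36. ]]
center [549.81349934  -3.62042496  36.        ]
len 356.9047742116292 dir -3.409209400323153
capdir -3.0766918947570003
capdir -3.908602890631964
gauge [ 543. -159.   60.]
tub [663. 364.  60.]
thermos [ 728. -302.   60.]
valve [340. 298.  60.]
nip [ 338. -142.   60.]
teal [435. 137.  60.]
orange [424.  37.  60.]
lip [730. -65. 380.]
```

The cap centre is at about (548, -78.5), its top at z≈80. The cap spacing measures 150 mm and the block length 357 mm, both matching the given sizes. Block yaw is about -3.4°. The jaws will go along world x, clear of the gauge, so the tool needs about -75° of yaw. I'm moving above it now.

Call:
play_rows(deltas=[[[1.0,-2,0],[0,0,-2]],[[2.5,-5,0],[0,0,-5]],[[4.3,-8.5,0],[0,0,-9]],[[6.3,-12.5,0],[0,0,-13]],[[8.3,-16.5,0],[0,0,-17]],[[10.3,-20.5,0],[0,0,-21]],[[12.4,-24.5,0],[0,0,-25]],[[14.4,-28.5,0],[0,0,-29]],[[16.4,-32.5,0],[0,0,-33]],[[18.4,-36.5,0],[0,0,-37]],[[20.4,-40.5,0],[0,0,-41]],[[22.4,-44.5,0],[0,0,-45]]], claw=1)

```text
time: 1.35
ee_pos: [413.9, 175.1, 214.7]
eef_rot: [3.141, -0.0, 2.058]
ft_force: [1.2, 0.2, 0.3]
opening: 92.0
```

Call:
play_rows(deltas=[[[2.0,-4,0],[0,0,-5]],[[4,-8,0],[0,0,-10]],[[6,-12,0],[0,0,-15]],[[8,-16,0],[0,0,-19]],[[10,-19.5,0],[0,0,-23]],[[11.7,-22.5,0],[0,0,-26]],[[13,-25,0],[0,0,-28.5]],[[13,-25,0],[0,0,-28.5]],[[13,-25,0],[0,0,-28.5]],[[13,-25,0],[0,0,-28.5]]])

```text
time: 2.35
ee_pos: [543.0, -71.9, 214.3]
eef_rot: [-3.141, -0.001, 1.565]
ft_force: [-0.7, 0.4, -0.2]
opening: 92.2
```

```bash
python3 - <<'E'
from h import *
import pickle
d={n:grab(n,n+'1.png') for n in ['wrist','top','scene']}
pickle.dump(d,open('f1.pkl','wb'))
s=ctrl.get_state();print({k:np.round(s[k],3) for k in s})
for p in [(548,-78.5,80),(548,-78.5,60)]: print(proj(d['wrist'],p),proj(d['top'],p))
E
```

```text
{'time': np.float64(2.5), 'qpos': array([-0.417,  0.321,  0.599,  1.886, -0.214,  0.998,  0.27 ]), 'dq': array([ 0.002,  0.002,  0.004, -0.006,  0.   ,  0.   , -0.   ]), 'effort': array([ 1.1700e-01, -3.7062e+01,  4.8110e+00, -2.2775e+01, -4.6000e-02,
        3.6000e-02, -1.0000e-03]), 'ee_pos': array([543.28 , -71.886, 214.625]), 'eef_rot': array([-3.142e+00, -1.000e-03,  1.565e+00]), 'ft_force': array([0.033, 0.28 , 0.074]), 'moment': array([-0.059,  0.089,  0.01 ]), 'opening': np.float64(92.051)}
[324.26045233 191.00348147] [382.18619942 186.53876876]
[323.90515716 185.11591499] [381.51482877 188.04251753]
```

View pics/wrist1.png

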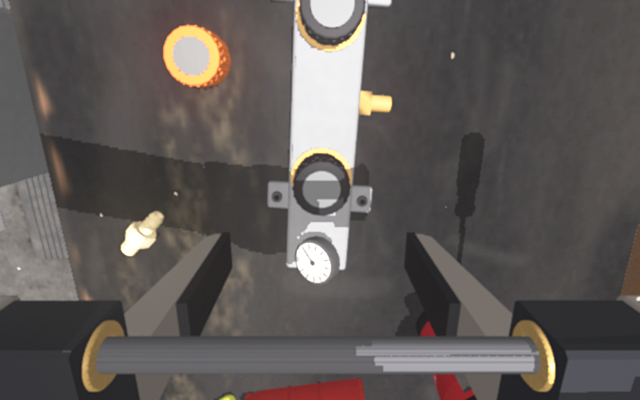

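View pics/scene1.png

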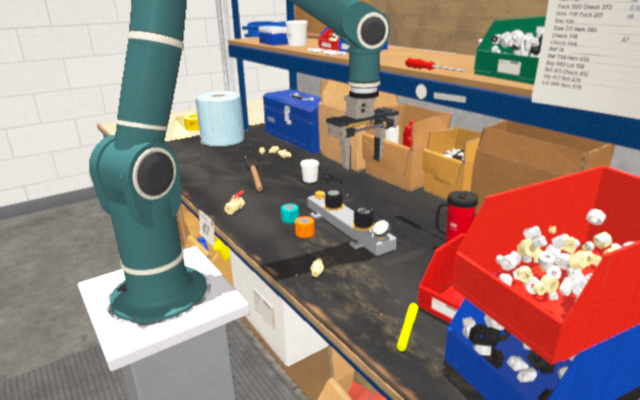

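The wrist view shows the target cap at (322,190), the gauge just behind it at (316,260) and the nipple at (142,232). I'll refine the cap centre from this closer view.

```bash
python3 - <<'E'
from h import *
import pickle
d=pickle.load(open('f1.pkl','rb'))
im=cv2.imread('pics/wrist1.png')[130:290,240:400]
im=cv2.resize(im,None,fx=3.75,fy=3.75,interpolation=cv2.INTER_CUBIC)
for p,c in [((548,-78.5),(0,0,255)),((546.5,-78),(0,255,0))]:
  for z,r in [(80,26),(80,18)]:
    pts=[(proj(d['wrist'],(p[0]+r*np.cos(a),p[1]+r*np.sin(a),z))-[240,130]+.5)*3.75-.5 for a in np.linspace(0,6.28,60)]
    cv2.polylines(im,[np.int32(np.round(pts))],True,c,1)
cv2.imwrite('pics/wc1.png',im)
E
```

```text
(no output)
```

View pics/wc1.png

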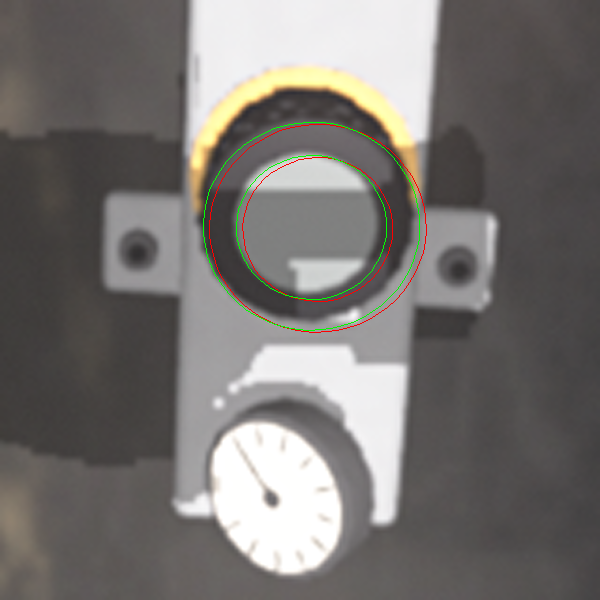

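The wrist fit gives (545.8, -77.7). The other two views gave 547.5 and 548.3 in x, so they agree within calibration. I'll use (546.5, -78) and descend with the jaws along x, TCP to z≈46.

Call:
play_rows(deltas=[[[0.3,-0.6,-2],[0,0,0]],[[0.3,-0.6,-5],[0,0,0]],[[0.3,-0.6,-8],[0,0,0]],[[0.3,-0.6,-10.5],[0,0,0]],[[0.3,-0.6,-12.5],[0,0,0]],[[0.3,-0.6,-14],[0,0,0]],[[0.3,-0.6,-15.3],[0,0,0]],[[0.3,-0.6,-16.3],[0,0,0]],[[0.3,-0.6,-16.8],[0,0,0]],[[0.3,-0.6,-16.8],[0,0,0]],[[0.3,-0.6,-16.8],[0,0,0]]])

```text
time: 3.6
ee_pos: [547.0, -79.3, 47.1]
eef_rot: [3.141, 0.0, 1.563]
ft_force: [0.4, -0.2, -0.8]
opening: 91.7
```

```bash
python3 - <<'E'
from h import *
s=ctrl.get_state();print({k:np.round(s[k],3) for k in ['time','ee_pos','eef_rot','ft_force','moment','qpos']})
grab('wrist','wrist2.png')
E
```

```text
{'time': np.float64(3.6), 'ee_pos': array([546.974, -79.344,  47.087]), 'eef_rot': array([3.141, 0.   , 1.563]), 'ft_force': array([ 0.445, -0.18 , -0.84 ]), 'moment': array([-0.094,  0.105,  0.019]), 'qpos': array([-0.289,  0.574,  0.477,  1.982, -0.408,  0.679,  0.437])}
```

View pics/wrist2.png

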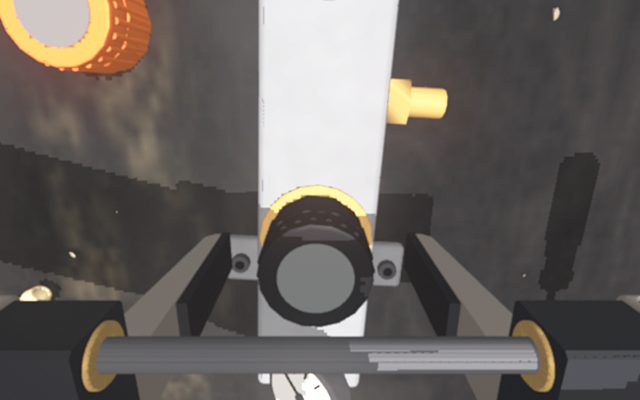

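The cap sits between the fingers, centred at px (316,278) against the finger midline of 320, so I need about -1.7 mm in x. I'll shift and close gently.

Call:
play_rows(deltas=[[[-0.15,0.1,0],[0,0,0]],[[-0.15,0.1,0],[0,0,0]],[[-0.15,0.1,0],[0,0,0]]])

```text
time: 3.95
ee_pos: [545.1, -78.1, 46.9]
eef_rot: [3.141, -0.0, 1.563]
ft_force: [-0.4, 0.3, -0.7]
opening: 92.0
```

Call:
play_rows(deltas=[[[0,0,0],[0,0,0]],[[0,0,0],[0,0,0]],[[0,0,0],[0,0,0]],[[0,0,0],[0,0,0]],[[0,0,0],[0,0,0]],[[0,0,0],[0,0,0]],[[0,0,0],[0,0,0]],[[0,0,0],[0,0,0]]], claw=-1, force=20)

```text
time: 4.75
ee_pos: [545.0, -78.2, 46.6]
eef_rot: [3.142, 0.0, 1.563]
ft_force: [-0.1, -0.1, -0.1]
opening: 51.8
```

```bash
python3 - <<'E'
from h import *
s=ctrl.get_state();print({k:np.round(s[k],3) for k in ['time','ee_pos','eef_rot','ft_force','moment','opening']})
E
```

```text
{'time': np.float64(4.75), 'ee_pos': array([545.031, -78.245,  46.574]), 'eef_rot': array([3.142, 0.   , 1.563]), 'ft_force': array([-0.101, -0.148, -0.111]), 'moment': array([-0.029,  0.019, -0.02 ]), 'opening': np.float64(51.789)}
```

The grip is on the cap (51.8 mm opening) with almost no side load. I'll try counter-clockwise first, gently.

Call:
play_rows(deltas=[[[0,0,0],[0,0,3]],[[0,0,0],[0,0,6]],[[0,0,0],[0,0,9]],[[0,0,0],[0,0,12]],[[0,0,0],[0,0,12]]])

```text
time: 5.25
ee_pos: [544.9, -78.3, 46.6]
eef_rot: [-3.142, -0.0, 1.772]
ft_force: [0.3, -0.3, -0.7]
opening: 51.7
```

```bash
python3 - <<'E'
from h import *
s=ctrl.get_state();print({k:np.round(s[k],3) for k in ['time','ee_pos','eef_rot','ft_force','moment','opening']})
E
```

```text
{'time': np.float64(5.25), 'ee_pos': array([544.908, -78.253,  46.582]), 'eef_rot': array([-3.142, -0.   ,  1.772]), 'ft_force': array([ 0.322, -0.345, -0.702]), 'moment': array([-0.022,  0.075,  0.01 ]), 'opening': np.float64(51.671)}
```

Call:
play_rows(deltas=[[[0,0,0],[0,0,3]],[[0,0,0],[0,0,6]],[[0,0,0],[0,0,9]],[[0,0,0],[0,0,12]],[[0,0,0],[0,0,12]]])

```text
time: 5.75
ee_pos: [544.9, -78.3, 46.6]
eef_rot: [-3.142, -0.0, 1.981]
ft_force: [-0.3, 0.3, 0.4]
opening: 51.7
```

```bash
python3 - <<'E'
from h import *
s=ctrl.get_state();print({k:np.round(s[k],3) for k in ['time','ee_pos','eef_rot','ft_force','moment','opening']})
grab('wrist','wrist3.png')
E
```

```text
{'time': np.float64(5.75), 'ee_pos': array([544.913, -78.272,  46.557]), 'eef_rot': array([-3.142, -0.   ,  1.981]), 'ft_force': array([-0.312,  0.292,  0.399]), 'moment': array([-0.052,  0.038, -0.029]), 'opening': np.float64(51.672)}
```

View pics/wrist3.png

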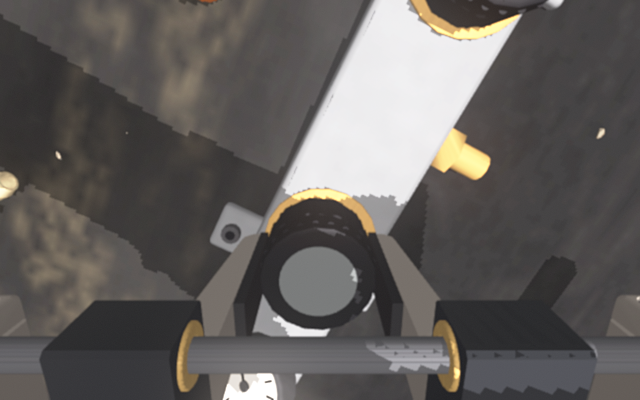

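The cap turned 24° with under 0.03 N·m of twist, past the 15° stop, so counter-clockwise is the loosening direction. I'll continue to about 72° and watch the moment; the finger back stays about 11 mm from the gauge.

Call:
play_rows(deltas=[[[0,0,0],[0,0,4]],[[0,0,0],[0,0,8]],[[0,0,0],[0,0,12]],[[0,0,0],[0,0,16]],[[0,0,0],[0,0,20]],[[0,0,0],[0,0,24]],[[0,0,0],[0,0,24]]])

```text
time: 6.5
ee_pos: [545.1, -78.2, 46.6]
eef_rot: [3.141, -0.0, 2.399]
ft_force: [-0.0, 0.8, -0.7]
opening: 51.6
```

```bash
python3 - <<'E'
from h import *
s=ctrl.get_state();print({k:np.round(s[k],3) for k in ['time','ee_pos','eef_rot','ft_force','moment','opening']})
E
```

```text
{'time': np.float64(6.5), 'ee_pos': array([545.071, -78.233,  46.582]), 'eef_rot': array([ 3.141, -0.   ,  2.399]), 'ft_force': array([-0.001,  0.787, -0.65 ]), 'moment': array([-0.031, -0.067,  0.026]), 'opening': np.float64(51.647)}
```

Call:
play_rows(deltas=[[[0,0,0],[0,0,4]],[[0,0,0],[0,0,8]],[[0,0,0],[0,0,12]],[[0,0,0],[0,0,16]],[[0,0,0],[0,0,20]],[[0,0,0],[0,0,23]],[[0,0,0],[0,0,23]]])

```text
time: 7.2
ee_pos: [545.2, -78.2, 46.6]
eef_rot: [3.141, 0.0, 2.8]
ft_force: [0.9, 0.9, -0.6]
opening: 51.8
```

```bash
python3 - <<'E'
from h import *
s=ctrl.get_state();print({k:np.round(s[k],3) for k in ['time','ee_pos','eef_rot','ft_force','moment','opening','qpos']})
grab('scene','scene4.png');grab('wrist','wrist4.png')
a=cv2.imread('pics/scene4.png')[130:270,260:440];cv2.imwrite('pics/sc4.png',cv2.resize(a,None,fx=4,fy=4,interpolation=cv2.INTER_CUBIC))
E
```

```text
{'time': np.float64(7.2), 'ee_pos': array([545.234, -78.244,  46.605]), 'eef_rot': array([3.141, 0.   , 2.8  ]), 'ft_force': array([ 0.917,  0.899, -0.596]), 'moment': array([ 0.052, -0.117,  0.001]), 'opening': np.float64(51.818), 'qpos': array([-0.042,  0.536,  0.157,  1.97 , -0.133,  0.645,  1.428])}
```

View pics/sc4.png

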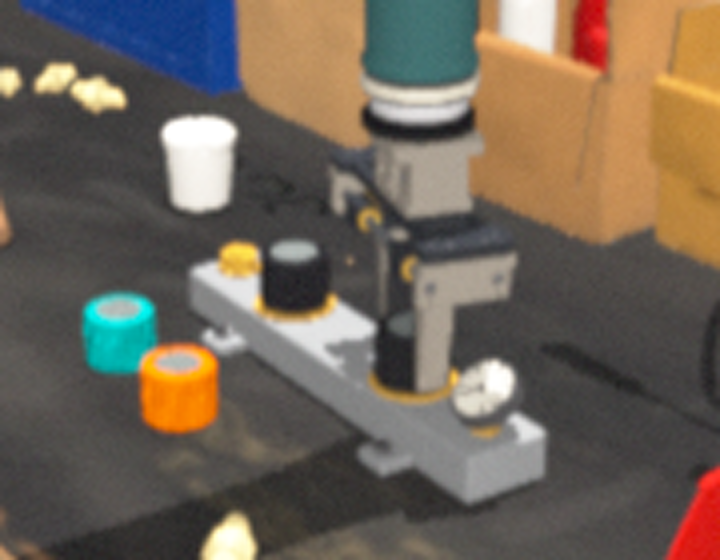

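View pics/wrist4.png

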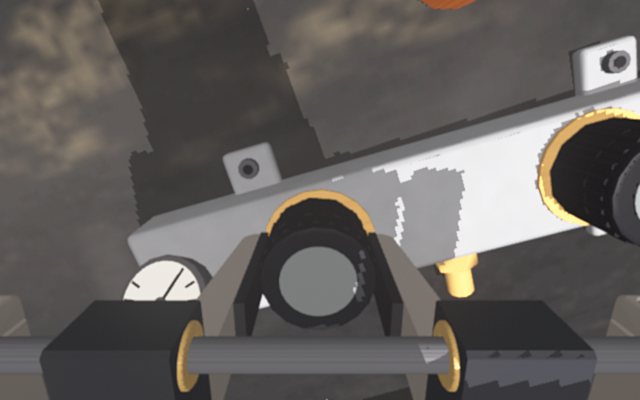

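The turn is now about 71° with no twist felt, and the fingers are clear of the gauge. The glint on the cap rim, at (357,285), turned with the gripper, so the cap did turn. I'll do a short test lift.

Call:
play_rows(deltas=[[[0,0,0.2],[0,0,0]],[[0,0,0.4],[0,0,0]],[[0,0,0.7],[0,0,0]],[[0,0,1.0],[0,0,0]],[[0,0,1.0],[0,0,0]]])

```text
time: 7.8
ee_pos: [545.2, -78.2, 57.2]
eef_rot: [3.141, 0.001, 2.802]
ft_force: [1.0, 0.3, -0.2]
opening: 52.2
```

```bash
python3 - <<'E'
from h import *
s=ctrl.get_state();print({k:np.round(s[k],3) for k in ['time','ee_pos','eef_rot','ft_force','moment','opening']})
grab('wrist','wrist5.png')
E
```

```text
{'time': np.float64(7.8), 'ee_pos': array([545.189, -78.247,  57.171]), 'eef_rot': array([3.141e+00, 1.000e-03, 2.802e+00]), 'ft_force': array([ 1.035,  0.334, -0.155]), 'moment': array([ 0.081, -0.234,  0.031]), 'opening': np.float64(52.163)}
```

View pics/wrist5.png

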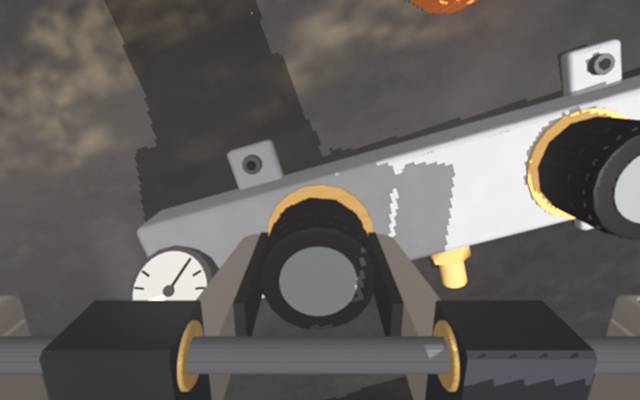

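The cap rose with the fingers: it looks the same size in the wrist view, and the force is about 1 N. I'll lift it straight to roughly 9.5 cm in total.

Call:
play_rows(deltas=[[[0,0,0.5],[0,0,0]],[[0,0,1.3],[0,0,0]],[[0,0,2.3],[0,0,0]],[[0,0,3.5],[0,0,0]],[[0,0,4.8],[0,0,0]],[[0,0,6.0],[0,0,0]],[[0,0,7.0],[0,0,0]],[[0,0,7.7],[0,0,0]],[[0,0,8.2],[0,0,0]],[[0,0,8.4],[0,0,0]],[[0,0,8.4],[0,0,0]],[[0,0,8.4],[0,0,0]]])

```text
time: 9.05
ee_pos: [544.7, -78.2, 140.2]
eef_rot: [-3.141, -0.001, 2.802]
ft_force: [-0.5, 0.3, -0.2]
opening: 51.9
```

```bash
python3 - <<'E'
from h import *
fs=grab('scene','scene6.png');fw=grab('wrist','wrist6.png');ft=grab('top','top6.png')
s=ctrl.get_state();print({k:np.round(s[k],3) for k in ['time','ee_pos','eef_rot','ft_force','moment','opening']})
a=cv2.imread('pics/scene6.png')[110:270,260:440];cv2.imwrite('pics/sc6.png',cv2.resize(a,None,fx=3.7,fy=3.7,interpolation=cv2.INTER_CUBIC))
for z in (130,170): print(z,proj(fs,(546,-78,z)),(proj(fs,(546,-78,z))-[260,110])*3.7)
E
```

```text
{'time': np.float64(9.2), 'ee_pos': array([544.745, -78.197, 140.146]), 'eef_rot': array([-3.141e+00, -1.000e-03,  2.802e+00]), 'ft_force': array([ 0.347,  0.379, -1.071]), 'moment': array([-0.013,  0.005,  0.002]), 'opening': np.float64(51.814)}
130 [363.01062015 193.9798401 ] [381.13929456 310.72540839]
170 [363.31683628 180.12453234] [382.27229423 259.46076966]
```

View pics/sc6.png

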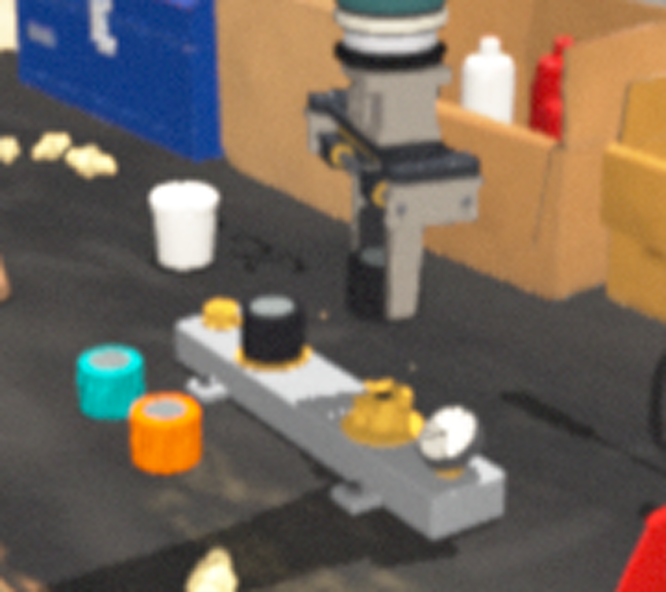

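View pics/wrist6.png

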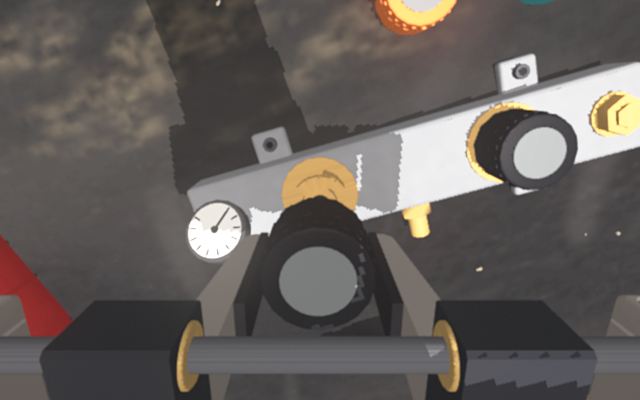

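View pics/top6.png

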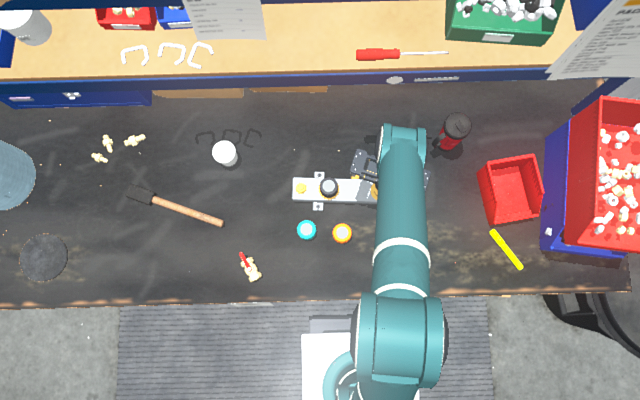

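The outlet's brass tube is bare at crop (383,410). The cap hangs upright at crop (370,282), about where a 9.35 cm lift predicts: rim about 97 mm above the outlet. The other cap, both look-alikes, the tub, valve and nipple look unmoved. Handing in.

```bash
python3 - <<'E'
from h import *
print(ctrl.job_done())
E
```

```text
the job is handed in; nothing more can be done
None
```

I took the black cap off the outlet next to the gauge (the right one, cap_2) and handed the job in with the gripper still holding it upright.

- **Thread:** I tried counter-clockwise first and it turned freely past 15°, so that was the loosening direction and I did not need to try the other way. I turned it about 71° and felt no real twist.
- **Lift:** I raised it straight up by about 93 mm, so its rim is about 97 mm and its centre about 117 mm above the outlet. I took "about 10 cm" to lie between those two.
- **Last checks:** The grip opening was 51.8 mm, matching the 52 mm cap. The outside force stayed near 1 N in my readings, and the robot's clock stood at about 9.2 s. The pictures show the brass tube bare. The other cap, the orange and turquoise look-alikes, the tub and the valve look unmoved. The nipple looks unmoved too, but only the scene view shows it, because the arm hides it from above.
- **Disagreements:** The three cameras put the cap's x between 545.8 and 548.3 mm, within about the stated 2 mm calibration. Centring by the wrist view before closing settled it. No check failed.

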